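Fit the filter and its bayonet collar on the gem light

ROBOT

A 6-joint arm with a two-finger parallel gripper is mounted at the origin on a cart in front of the work surface, level with it; the furniture and walls round the work are solid. World frame = base frame: x ahead of the robot, y to its left, z up, the work surface at z = 0. Lengths are in mm, angles in rad, forces in N, time in s.
With the tool pointing down it reaches from about 275 to 1000 mm from the base axis. Payload 8.4 kg.
Tool frame: the origin (TCP) lies at the very end of the fingers, on their centre line; the grasp point (between the pads) lies 19 mm behind it; z points along the fingers, y is the direction in which the jaws open and shut (so a half turn about z gives the same grasp; the last joint's range is limited). The gripper opens to 85 mm and grips with 20 to 120 N. Pads are 22 mm wide; open, the fingers measure 114 mm over their backs; the gripper's body (76 mm by 85 mm) begins 54 mm behind the grasp point. The pads swing forward as they close: fully open they stand 13 mm farther back than shut.
Start: joints at [-1.177, 0.353, 1.633, -0, 1.155, -0.002], TCP at [240.965, -576.683, 193.181] pointing down, gripper open.
Joint ranges: [-2.63, 2.63], [-0.92, 2.1], [0.06, 2.66], [-1.3, 4.44], [0, 2.69], [-3.02, 3.02]. Speed limits (rad/s): [2.22, 2.22, 2.79, 3.14, 3.14, 3.14].

INTERFACE

Orientations are given as [roll, pitch, yaw] about the fixed x, y, z axes, in that order (R = Rz(yaw) Ry(pitch) Rx(roll)).
In Python, from rig import sense, grab_frame, get_calibration, sign_off, boxes_of, trace gives the robot as it stands.
- The arm moves only by the tool servo_tool, never from a script. Its argument "rows" is a list of rows, each a list of 3 entries, a list of its own where there are three numbers: the finger opening in mm, from 0 to 85.4, then the shift along the tool's x, y, z in mm, then the turn, a rotation vector about the tool's x, y, z in degrees. A call has 1 to 8 rows; each row shifts and turns the commanded pose from where the row before left it, along the tool's axes as they then stand; what a row does not reach is not made up. A row lasts 1/8 s, in which the tool goes at most 62.5 mm and 10.7 degrees, less where a joint would pass 70% of its speed; a pose out of reach is approached as far as the arm can. A call is refused whole if a number of a shift passes 62.5 or a number of a turn 10.7, either way. A call with a gripper value outside its range is refused whole. The fingers move at their own pace and stop on an object; "force" is the grip in N (left out, the last holds). Time passes only in rows, so rows that do not move let the fingers close. It gives the time, the measured TCP pose, the force and the opening at its end, in the units of the state.
- sense(): the state, without advancing time (a new reading comes with each control period).
- grab_frame(name): name is "scene" or "top"; returns the picture (420x560x3 uint8, blue, green, red); there is no depth.
- get_calibration(name): a dict with "intrinsics" (3x3 intrinsics, pixels), "world_to_cam" (4x4, takes a point from world to camera coordinates). Camera axes: x right, y down, z forward; pixel columns grow to the right and rows downward; lengths in mm; the calibration is good to about 2 mm. A picture is of the moment at which its call begins. get_calibration takes no time and is no camera call.
- sign_off(): hands the job in, once; it reports no verdict.
Trained networks look in the newest picture that a camera, given by its name, has taken for a name from the list of things; names that differ only in an ending like _2 or _b are one class to them, and where a whole thing is asked for, a point or a joint stands for the part that bears it (a point fixed in the world has none). Each returns a list of dicts, best first, with "conf" (0 to 1); they miss things now and then, are a little off and sometimes report something else, mostly with a low value. They report only what shows in the picture. A call takes as long as a camera call. They do not tell look-alikes from the thing itself.
- boxes_of(camera, thing): "centre" ([x, y, z] in mm, in the coordinates of the camera as it stood for that picture, good to about 4 mm: the middle of the surface that is visible of it).
- trace(camera, thing): "mask" (420x560 bool, what is visible of it).
The state is a dict: "clock": time; "qpos": joint angles; "qvel": joint speeds; "joint_efforts": joint torques, N m; "eef_pos": TCP position; "tcp_rot": TCP orientation; "contact_force": force on the tool from outside, world axes, zero at the start; "wrist_torque": the same for the moment, N m; "opening": opening from 0.0 (shut) to 1.0 (fully open).
Only numpy, scipy, OpenCV 4.12 (cv2) and the standard library are available. Lean on these libraries where they do the work, as an engineer would, in place of code of your own. Each camera call takes 0.05 s, during which the arm holds its last target. There are 200 camera calls.

TASK

The gem light on the bench is missing its filter: set the round filter cell, glass up, in the recess on top of the light and press it down flush with your fingertips. Then put the knurled collar over it, turn the collar until its hidden keyways drop over the pins, push it fully home against its spring and keep holding it down there: finish without letting go, so that I can nip up its grub screw. Leave the other things where they are.

Things in the scene. Friction and masses are not known exactly. Their poses are not given: they have to be found in the camera images.
- gem_light: The gem light, fixed to the bench: dark base 92 x 82 mm, 10 mm high; on it a grey finned drum 64 mm across up to z = 40 mm (the shoulder); on that a bright upright spigot 39 mm in diameter, 24 mm high, top at 64 mm, with the recess in it. Origin: centre of the underside, z up; -x is the side with the black rocker switch, +x the side with the cable gland.
- recess_mouth (a point): Centre of the recess mouth in the spigot's top face, 64 mm above the bench. The recess is round, 29.6 mm in diameter, 12 mm deep with a solid floor, in a wall 4.7 mm thick.
- shoulder (a point): Centre of the drum's flat top face (the shoulder), 40 mm above the bench, on the axis of the spigot; the underside of the collar stands on this face when it is fully home.
- pin_level (a point): Point on the spigot's axis at the height of the pins. Three round cross pins 4.5 mm thick, 120 degrees apart, stick out 5 mm from the spigot, centres 10 mm and tops 12 mm above the shoulder. Their angle differs from light to light and is not given (these axes are the light's own): one pin lies within 0.6 rad (35 degrees) either side of the light's +x axis.
- thrust_ring (a joint): Bright steel sprung ring round the foot of the spigot, 42 to 50 mm in diameter, 4 mm proud of the shoulder when free (0). Grows as it is pressed down; 0.004 m when flush with the shoulder. It takes about 4 N to start it and 8 N to press it flush, so it lifts the collar off the shoulder when nobody pushes.
- filter_cell: The filter cell, loose on the bench, glass up: disc 27.5 mm in diameter, 12 mm thick, 35 g, bright metal rim, glass in the top face, foot chamfered 2 mm. Origin: centre of the underside, z up. Grip it across the rim by its upper half, so that the fingertips stay above the spigot when its foot enters; let go there and push its top down with closed fingers.
- cell_top (a point): Centre of the top face of the filter cell, 12 mm above its underside; level with the recess mouth when the cell is home.
- collar: The knurled collar, loose on the bench, right way up: dark steel ring 57 mm in outer diameter, 28 mm high, 130 to 210 g. Origin: centre of the underside, z up. Its bore is 42 mm in diameter, open below. A bright line on its top and a small bright grub screw at the foot of the outside mark its +x axis.
- keyway (a point): Foot of the +x keyway, at the underside of the collar, 23 mm from its axis. Three keyways 7.5 mm wide run up the bore, at the collar's +x axis and 120 degrees either side, hidden from above. Lowered on the spigot the collar stops on the pins, underside 12 mm above the shoulder; with keyways over pins (play 4 degrees each way) it drops 8 mm to the sprung ring; pushing takes it 4 mm more.
- collar_top (a point): Centre of the collar's top face, 28 mm above its underside. A lip 3 mm thick narrows the mouth here to 24 mm; when home it lies 1 mm above the spigot and covers the edge of the filter. Grip the collar across its outside, by the upper half, so that the fingertips stay clear of the shoulder.
- agate: Rough brown agate, 59 x 76 x 28 mm, lying on the steel plate, a bystander. Origin: centre of the underside.
- tweezers: Steel tweezers lying on the bench, 8 x 124 x 13 mm, a bystander. Origin: centre of the underside.
- hex_key: Hex key for the grub screw, 26 x 66 x 4 mm, lying on the steel plate, a bystander. Origin: centre of the underside.
- jar: Small screw-top jar, 38 mm in diameter, 45 mm high, a bystander. Origin: centre of the underside.
Not all that is in view belongs to the job. Leave any orange look-alike of the collar alone.

How it is judged (in metres and radians):
On the way, in this order (a step that is already met when the one before it is completed fails the run):
1. the filter cell is pressed flush in the recess by the fingers (z of cell_top in the frame of recess_mouth between -0.002 and 0.002 m and horizontal distance between cell_top and recess_mouth below 0.003 m and contact force between the fingers and filter_cell above 1.5 N), for 0.1 s.
2. the collar has dropped over the pins (underside less than 7 mm above the shoulder) (horizontal distance between collar and shoulder below 0.004 m and angle between collar's own z axis and vertical below 0.12 rad and z of collar in the frame of shoulder below 0.007 m), for 0.1 s.
At the end, for the whole second after the job is handed in: The filter cell is flush in the recess (top within 2 mm of the mouth, 3 mm of its centre), and the fingers hold the collar (more than 3 N) pushed home over it: underside within 1.5 mm of the shoulder, centred within 4 mm, upright, the sprung ring pressed down at least 2.5 mm, all at rest (z of cell_top in the frame of recess_mouth between -0.002 and 0.002 m and horizontal distance between cell_top and recess_mouth below 0.003 m and horizontal distance between collar and shoulder below 0.004 m and angle between collar's own z axis and vertical below 0.12 rad and z of collar in the frame of shoulder between -0.003 and 0.0015 m and value of joint thrust_ring above 0.0025 m and contact force between the fingers and collar above 3 N and linear speed of collar below 0.02 m/s); the arm keeps its last pose, push and grip.
It fails at once if the rough agate is shifted more than 25 mm (distance of agate from where it was at the start of the episode above 0.025 m).
It fails at once if the tweezers is shifted more than 25 mm (distance of tweezers from where it was at the start of the episode above 0.025 m).
It fails at once if the hex key is shifted more than 25 mm (distance of hex_key from where it was at the start of the episode above 0.025 m).
It fails at once if the small jar is shifted more than 25 mm (distance of jar from where it was at the start of the episode above 0.025 m).
It also fails if it takes over 59 s, if anything falls off the work surface, if the arm or the gripper's body presses on something with over 40 N, if the wrist force passes 120 N, or if a joint passes its speed limit or range.

## Working session

There is one attempt and no reset: what is moved stays moved. The work goes in short steps, Python scripts to look and compute and a tool call to move; the robot and the scene stay as the last step left them, time stands still between calls to the robot, and variables do not carry over. Pictures are saved under pics/ and viewed, about 8 in all and at most 12, crops included, and the job is handed in when it is done.

Besides the shell and the picture viewer there is one more tool, called after "Call:" as name(argument=value, ...) on one line, values as JSON. servo_tool: Moves the arm, as the interface text tells. Its arguments: {"type":"object","properties":{"rows":{"type":"array","items":{"type":"array"}},"force":{"type":"number"}},"required":["rows"]}

```bash
mkdir -p pics; ls; cat > h.py <<'E'
import numpy as np, cv2
from rig import *
def world(cam,c):
    T=np.array(get_calibration(cam)["world_to_cam"]); return (np.linalg.inv(T)@np.r_[c,1])[:3]
def proj(cam,p):
    k=get_calibration(cam); c=np.array(k["world_to_cam"])@np.r_[p,1]; u=np.array(k["intrinsics"])@c[:3]; return u[:2]/u[2]
def onplane(cam,uv,z):
    k=get_calibration(cam); T=np.linalg.inv(np.array(k["world_to_cam"])); d=T[:3,:3]@np.linalg.inv(np.array(k["intrinsics"]))@np.r_[uv,1]; o=T[:3,3]
    return o+d*(z-o[2])/d[2]
E
python3 - <<'E'
from h import *
for c in ["scene","top"]:
    im=grab_frame(c); cv2.imwrite(f"pics/{c}0.png",im)
    k=get_calibration(c); print(c, np.linalg.inv(np.array(k["world_to_cam"])).round(2).tolist(), k["intrinsics"])
    for t in ["gem_light","filter_cell","collar","agate","tweezers","hex_key","jar"]:
        for b in boxes_of(c,t)[:3]:
            w=world(c,b["centre"]); print(c,t,round(b["conf"],2),w.round(0),proj(c,w).round(0))
print(sense())
E
```

```text
pics
scene [[-0.8, -0.3, 0.52, 108.07], [-0.6, 0.37, -0.71, 762.01], [0.02, -0.88, -0.47, 507.3], [0.0, 0.0, 0.0, 1.0]] [[511.4872207    0.         277.87466765]
 [  0.         511.4872207  208.8549474 ]
 [  0.           0.           1.        ]]
scene gem_light 0.81 [581. 207.  16.] [247. 262.]
scene filter_cell 0.71 [648. 274.  10.] [191. 268.]
scene filter_cell 0.64 [464. 279.  10.] [276. 314.]
scene filter_cell 0.55 [444.  88.  25.] [352. 254.]
scene collar 0.83 [445.  93.  23.] [350. 257.]
scene collar 0.81 [418. 200.  23.] [331. 293.]
scene agate 0.82 [519. -18.  27.] [346. 217.]
scene tweezers 0.44 [650. 276.  12.] [189. 267.]
scene tweezers 0.36 [579. 193.  46.] [253. 244.]
scene jar 0.71 [574. 309.  49.] [207. 275.]
top [[0.02, -0.98, 0.2, 377.1], [-1.0, -0.02, -0.01, 156.76], [0.01, -0.2, -0.98, 919.65], [0.0, 0.0, 0.0, 1.0]] [[414.74703017   0.         282.47711252]
 [  0.         414.74703017 202.09250504]
 [  0.           0.           1.        ]]
top collar 0.86 [444.  80.  24.] [313. 255.]
top collar 0.62 [426. 179.  27.] [267. 263.]
top collar 0.36 [661. 287.  11.] [2
[... 206 characters left out ...]
76. 308.  46.] [209. 191.]
{'clock': 0.8, 'qpos': array([-1.17738088e+00,  3.52962826e-01,  1.63340965e+00,  2.48428336e-05,
        1.15519077e+00, -2.42472691e-03]), 'qvel': array([ 0.00098072,  0.00278559, -0.00100965, -0.00177181,  0.00023018,
       -0.00115166]), 'joint_efforts': array([-3.89878578e-04, -6.05105782e+01, -3.42418420e+01, -1.63663276e-04,
        1.03317947e-03, -2.45782513e-05]), 'eef_pos': array([ 240.98465704, -576.67615005,  193.20006757]), 'tcp_rot': array([ 3.14156319e+00, -2.26569324e-05,  3.95830145e-01]), 'contact_force': array([-0.24013298,  0.91713391, -1.49923365]), 'wrist_torque': array([-0.05159803, -0.00897564, -0.04250286]), 'opening': 1.0004263589981925}
```

```bash
python3 - <<'E'
import cv2,numpy as np
a=cv2.imread("pics/scene0.png")[190:360,130:450]
b=cv2.imread("pics/top0.png")[110:310,160:420]
a=cv2.resize(a,None,fx=1.7,fy=1.7,interpolation=3); b=cv2.resize(b,None,fx=1.5,fy=1.5,interpolation=3)
w=max(a.shape[1],b.shape[1]); 
z=lambda i:cv2.copyMakeBorder(i,0,0,0,w-i.shape[1],0)
cv2.imwrite("pics/both.png",np.vstack([z(a),z(b)]))
E
```

```text
(no output)
```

View pics/both.png

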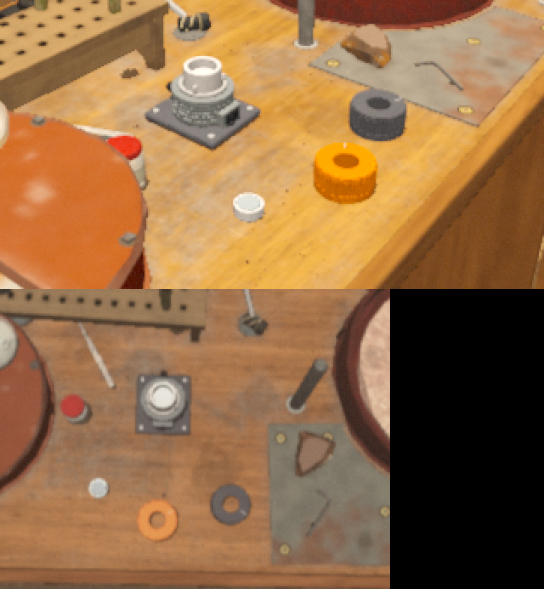

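View pics/top0.png

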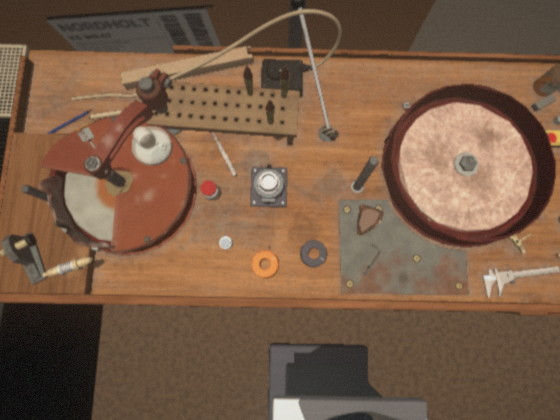

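The dark collar (scene 350,257; top 313,254) is the wanted one. Its look-alike is the orange ring (scene 331,293; top 265,264). The white disc (scene 276,314; top 225,243) is the cell, and the red-capped jar (top 209,189) could be taken for it. The light is at top (268,185), with the switch towards the robot. Next is a close crop to check this choice and measure.

```bash
python3 - <<'E'
from h import *
from scipy.optimize import least_squares
a=cv2.imread("pics/scene0.png"); t=cv2.imread("pics/top0.png")
cr=lambda i,x,y,w,h,s: cv2.resize(i[y-h:y+h,x-w:x+w],None,fx=s,fy=s,interpolation=cv2.INTER_CUBIC)
r1=np.hstack([cr(a,250,250,33,33,6),cr(a,350,257,33,33,6)])
r2=np.hstack([cr(t,268,185,22,15,6),cr(t,225,243,11,15,6),cr(t,313,254,22,15,6),cr(a,276,314,11,15,6)])
w=max(r1.shape[1],r2.shape[1]); z=lambda i:cv2.copyMakeBorder(i,0,0,0,w-i.shape[1],0)
cv2.imwrite("pics/z.png",np.vstack([z(r1),z(r2)]))
E
```

```text
(no output)
```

View pics/z.png

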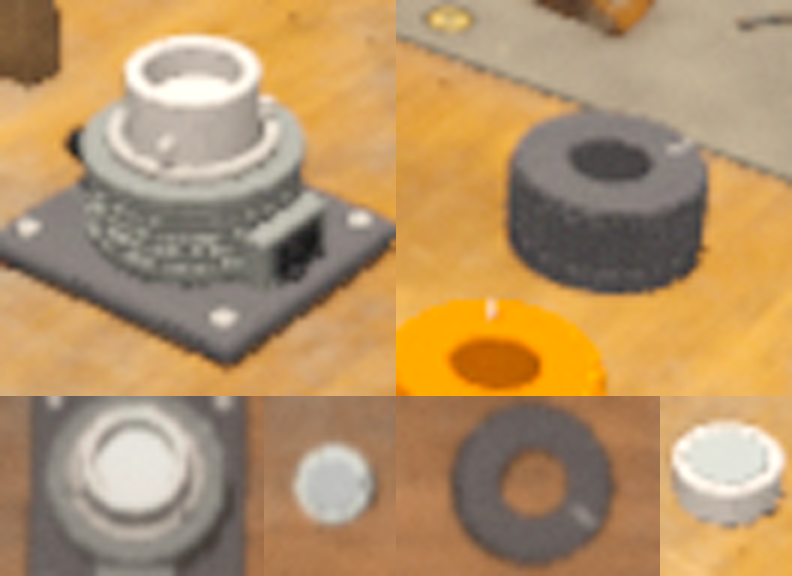

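The crop confirms the choice: the dark collar has its bright line (scene 364,248; top 322,259). The spigot pins show too (scene about 244.5,241 and 262,234).

```bash
cat >> h.py <<'E'
from scipy.optimize import minimize
def cyl(cam,x,y,z0,z1,r,s=4):
    a=np.linspace(0,2*np.pi,60); P=np.array([proj(cam,[x+r*np.cos(t),y+r*np.sin(t),z]) for z in (z0,z1) for t in a])
    return cv2.convexHull(P.astype(np.float32)).reshape(-1,2)
def centroid(poly):
    m=cv2.moments(poly.astype(np.float32)); return np.array([m["m10"],m["m01"]])/m["m00"], m["m00"]
def fitcyl(cam,mask,z0,z1,r,g):
    cs,_=cv2.findContours(mask.astype(np.uint8),cv2.RETR_EXTERNAL,cv2.CHAIN_APPROX_NONE); c=max(cs,key=cv2.contourArea)
    f=np.zeros(mask.shape,np.uint8); cv2.drawContours(f,[c],-1,1,-1); v,u=np.nonzero(f); m=np.array([u.mean(),v.mean()])
    p=np.array(g,float)
    for _ in range(6):
        c,A=centroid(cyl(cam,*p,z0,z1,r)); J=np.array([(proj(cam,[*(p+d),z1])-proj(cam,[*p,z1])) for d in np.eye(2)]).T
        p+=np.linalg.solve(J,m-c)
    return p.round(1), len(u), round(float(A))
E
python3 - <<'E'
from h import *
for cam in ["scene","top"]:
    im=cv2.imread(f"pics/{cam}0.png").astype(int); hsv=cv2.cvtColor(im.astype(np.uint8),cv2.COLOR_BGR2HSV)
    def seg(c,h,cond):
        m=np.zeros(im.shape[:2],bool); s=np.s_[c[1]-h:c[1]+h,c[0]-h:c[0]+h]; m[s]=cond[s]; return m
    cc={"scene":[(350,257),(276,314)],"top":[(313,254),(225,243)]}[cam]
    low=hsv[...,1]<75
    n,l,st,_=cv2.connectedComponentsWithStats(seg(cc[1],14,low).astype(np.uint8)); k=1+st[1:,4].argmax()
    print(cam,"cell",fitcyl(cam,l==k,0,12,13.75,[462,275]))
    dk=(hsv[...,2]<125)&(hsv[...,1]<75)
    n,l,st,_=cv2.connectedComponentsWithStats(seg(cc[0],24,dk).astype(np.uint8)); k=1+st[1:,4].argmax()
    print(cam,"collar",fitcyl(cam,l==k,0,28,28.5,[445,85]))
px=lambda x,y,x0,y0,ox,oy:((x-ox+.5)/6-.5+x0,(y-oy+.5)/6-.5+y0)
print("spigot scene",onplane("scene",px(193.5,70,217,217,0,0),64),"top",onplane("top",px(138,462,246,170,0,396),64))
for cam,uv in [("scene",px(680,147,317,224,396,0)),("top",px(584,515,291,239,396,396))]: print("line",onplane(cam,uv,28))
print("pins",onplane("scene",px(165,145,217,217,0,0),50),onplane("scene",px(268,103,217,217,0,0),50),onplane("top",px(190,513,246,170,0,396),50))
# base corners & spigot check
for p in [(0,239),(228,365),(395,232)]: print("base corner",onplane("scene",px(*p,217,217,0,0),10))
E
```

```text
scene cell (array([470.6, 270.9]), 266, 281)
scene collar (array([440. ,  97.1]), 437, 944)
top cell (array([470.2, 272.4]), 146, 134)
top collar (array([448.9,  79.8]), 524, 581)
spigot scene [597.60620719 181.18173249  64.        ] top [597.14625752 179.19440882  64.        ]
line [436.30086591  61.13944777  28.        ]
line [437.4476009   61.75384705  28.        ]
pins [592.42170756 200.16270395  50.        ] [584.10044981 163.92249978  50.        ] [582.30040798 160.42343238  50.        ]
base corner [638.62713567 220.8467526   10.        ]
base corner [546.95078824 227.91869021  10.        ]
base corner [550.48532599 146.00411558  10.        ]
```

Spigot is at (597.4, 180.2), the pins at about -11° (mod 120°), the cell at (470.4, 271.9), and the collar at (449, 80) with its line at -123°, so it needs only about -8° of turn. Moving now.

Call:
servo_tool(rows=[[85,[34,-43,0],[0,0,0]],[85,[34,-43,0],[0,0,0]],[85,[34,-43,0],[0,0,0]],[85,[34,-43,0],[0,0,0]],[85,[34,-43,0],[0,0,0]],[85,[34,-43,0],[0,0,0]],[85,[34,-43,0],[0,0,0]],[85,[34,-43,0],[0,0,0]]], force=30)

```text
clock: 1.8
eef_pos: [359.7, -152.9, 193.6]
tcp_rot: [3.141, -0.001, 0.395]
contact_force: [0.8, 0.3, 0.4]
opening: 0.998
```

Call:
servo_tool(rows=[[60,[0,0,0],[0,0,-8.4]],[60,[0,0,0],[0,0,-8.4]],[60,[0,0,0],[0,0,-8.4]],[60,[0,0,0],[0,0,-8.4]],[60,[0,0,0],[0,0,-8.4]],[60,[0,0,0],[0,0,-8.4]],[60,[0,0,0],[0,0,-8.4]],[60,[0,0,0],[0,0,-8.4]]])

```text
clock: 2.8
eef_pos: [359.4, -154.4, 193.3]
tcp_rot: [3.141, 0.0, 1.573]
contact_force: [0.4, 0.1, -0.4]
opening: 0.704
```

Call:
servo_tool(rows=[[60,[53.3,13.9,10],[0,0,0]],[60,[53.3,13.9,10],[0,0,0]],[60,[53.3,13.9,10],[0,0,0]],[60,[53.3,13.9,10],[0,0,0]],[60,[53.3,13.9,10],[0,0,0]],[60,[53.3,13.9,20],[0,0,0]],[60,[53.3,13.9,25],[0,0,0]],[60,[53.3,13.9,25],[0,0,0]]])

```text
clock: 3.8
eef_pos: [471.9, 273.9, 72.6]
tcp_rot: [3.141, -0.0, 1.569]
contact_force: [-0.4, -0.5, -0.2]
opening: 0.7
```

Call:
servo_tool(rows=[[60,[0,0,0],[0,0,0]],[60,[0,0,0],[0,0,0]]])

```text
clock: 4.05
eef_pos: [470.9, 271.5, 73.0]
tcp_rot: [-3.141, 0.001, 1.569]
contact_force: [-0.3, -1.2, 0.2]
opening: 0.701
```

```bash
python3 - <<'E'
from h import *
a=grab_frame("scene"); t=grab_frame("top"); s=sense(); p=s["eef_pos"]; print(p,s["tcp_rot"],s["contact_force"])
cr=lambda i,c,n,s: cv2.resize(i[int(c[1])-n:int(c[1])+n,int(c[0])-n:int(c[0])+n],None,fx=s,fy=s,interpolation=cv2.INTER_CUBIC)
ps=proj("scene",p);pt=proj("top",p); print(ps,pt)
cv2.imwrite("pics/g1.png",np.hstack([cr(a,ps,45,4),cr(t,pt,45,4)]))
E
```

```text
[471.39144254 270.86595108  73.75048857] [ 3.14126757e+00 -2.75104262e-08  1.56790752e+00] [0.35337953 0.18883692 0.56773319]
[276.00622612 274.15855096] [221.98569767 238.12397728]
```

View pics/g1.png

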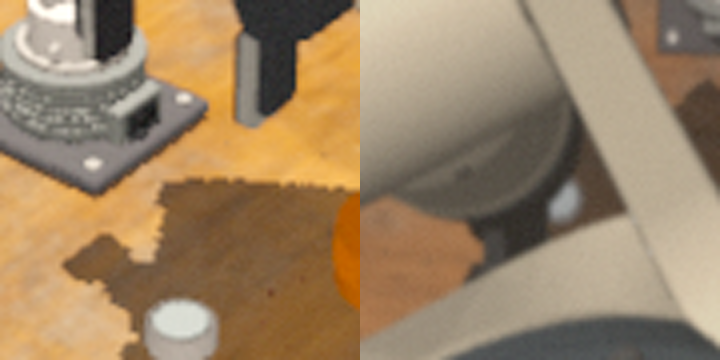

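```bash
python3 - <<'E'
from h import *
for p in [(441,271,74),(441,260,80),(441,282,80),(501,271,80),(441,271,95),(470.4,271.9,12),(470.4,271.9,0)]: print(p,((proj("scene",p)-[276-45,274-45])*4).round(0))
E
```

```text
(441, 271, 74) [248. 211.]
(441, 260, 80) [266. 183.]
(441, 282, 80) [230. 212.]
(501, 271, 80) [116. 138.]
(441, 271, 95) [250. 162.]
(470.4, 271.9, 12) [178. 318.]
(470.4, 271.9, 0) [177. 343.]
```

The picture shows the finger ends (crop 265,128 and 105,60) higher than the stated TCP would put them. I'll descend partway and check again, with predictions drawn on the picture.

Call:
servo_tool(rows=[[60,[0,0,15],[0,0,0]],[60,[0,0,15],[0,0,0]],[60,[0,0,0],[0,0,0]],[60,[0,0,0],[0,0,0]]])

```text
clock: 4.65
eef_pos: [471.4, 271.6, 43.0]
tcp_rot: [-3.141, 0.0, 1.568]
contact_force: [-0.1, -0.3, 0.7]
opening: 0.699
```

```bash
python3 - <<'E'
from h import *
a=grab_frame("scene"); t=grab_frame("top"); s=sense(); p=s["eef_pos"]; print(p,s["tcp_rot"],s["contact_force"],s["opening"])
def draw(cam,i,n,f):
    ps=proj(cam,p).astype(int); o=ps-n; im=cv2.resize(i[o[1]:o[1]+2*n,o[0]:o[0]+2*n],None,fx=f,fy=f,interpolation=cv2.INTER_CUBIC)
    for d,c in [((0,0,0),(0,0,255)),((-30,11,5),(255,0,0)),((-30,-11,5),(255,0,0)),((30,11,5),(0,255,0)),((30,-11,5),(0,255,0))]:
        q=((proj(cam,p+np.array(d))-o)*f).astype(int); cv2.circle(im,tuple(int(v) for v in q),4,c,1)
    return im
cv2.imwrite("pics/g2.png",np.hstack([draw("scene",a,50,4),draw("top",t,50,4)]))
E
```

```text
[471.70646097 271.8627908   43.43690768] [ 3.14115310e+00 -2.33116630e-04  1.56861491e+00] [-0.45416025 -0.643542    0.19986838] 0.707337913017956
```

View pics/g2.png

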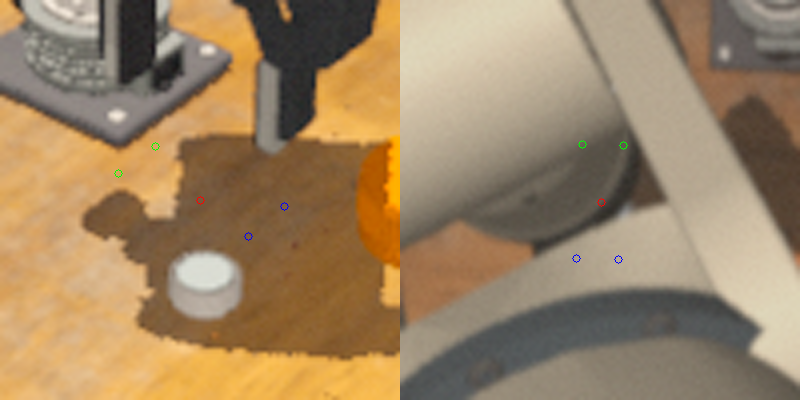

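Call:
servo_tool(rows=[[60,[0,0,15],[0,0,0]],[60,[0,0,15],[0,0,0]],[60,[0,0,0],[0,0,0]],[60,[0,0,0],[0,0,0]]])

```text
clock: 5.25
eef_pos: [471.3, 271.7, 12.9]
tcp_rot: [-3.141, 0.0, 1.569]
contact_force: [-0.2, 0.1, -0.3]
opening: 0.707
```

```bash
cat >> h.py <<'E'
def draw(cam,i,p,n,f,half=30,h=5,c0=None):
    ps=proj(cam,p if c0 is None else c0).astype(int); o=ps-n; im=cv2.resize(i[o[1]:o[1]+2*n,o[0]:o[0]+2*n],None,fx=f,fy=f,interpolation=cv2.INTER_CUBIC)
    for d,c in [((0,0,0),(0,0,255)),((-half,11,h),(255,0,0)),((-half,-11,h),(255,0,0)),((half,11,h),(0,255,0)),((half,-11,h),(0,255,0))]:
        q=((proj(cam,p+np.array(d))-o)*f).astype(int); cv2.circle(im,tuple(int(v) for v in q),4,c,1)
    return im
E
python3 - <<'E'
from h import *
a=grab_frame("scene"); s=sense(); p=s["eef_pos"]; print(p,s["tcp_rot"],s["contact_force"],s["opening"],s["qpos"])
cv2.imwrite("pics/g3.png",draw("scene",a,p,70,5))
E
```

```text
[471.52670789 271.82458497  13.20409903] [ 3.14156637e+00 -1.49794551e-05  1.56867977e+00] [-0.17953051 -0.06679591  0.57096178] 0.7036100282217261 [ 5.20188113e-01  4.69669750e-01  1.93923335e+00 -1.97841614e-07
  7.32659296e-01  5.22304814e-01]
```

View pics/g3.png

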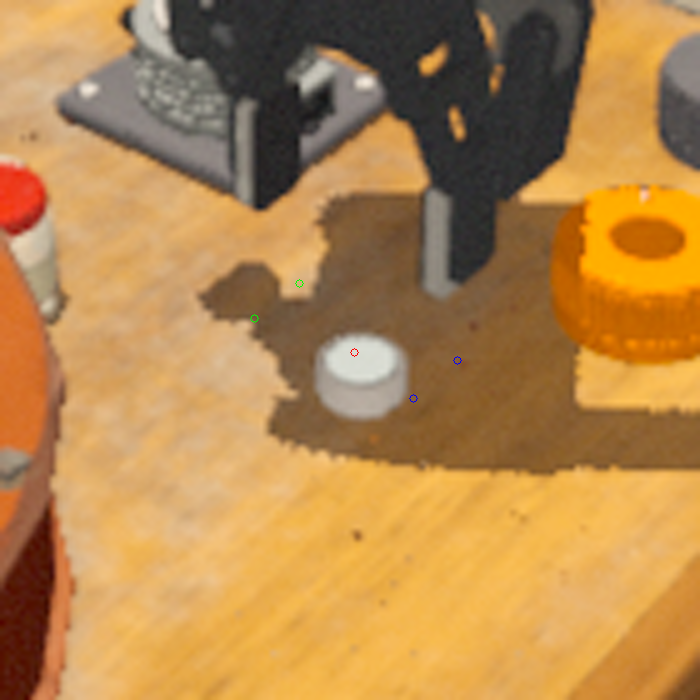

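```bash
python3 - <<'E'
from h import *
p=np.array([471.5,271.8,13.2]); o=proj("scene",p).astype(int)-70
for z in (13,18,30,40,50):
    A=onplane("scene",np.array([440,297])/5+o,z); B=onplane("scene",np.array([262,207])/5+o,z); print(z,A.round(1),B.round(1),(B-A).round(1))
t=grab_frame("top"); cv2.imwrite("pics/g4.png",draw("top",t,p,50,6))
E
```

```text
13 [467.  233.9  13. ] [540.3 231.4  13. ] [73.3 -2.4  0. ]
18 [463.4 239.2  18. ] [535.9 236.8  18. ] [72.5 -2.4  0. ]
30 [454.6 252.   30. ] [525.4 249.7  30. ] [70.7 -2.4  0. ]
40 [447.4 262.7  40. ] [516.6 260.4  40. ] [69.3 -2.3  0. ]
50 [440.1 273.4  50. ] [507.9 271.1  50. ] [67.8 -2.3 -0. ]
```

View pics/g4.png

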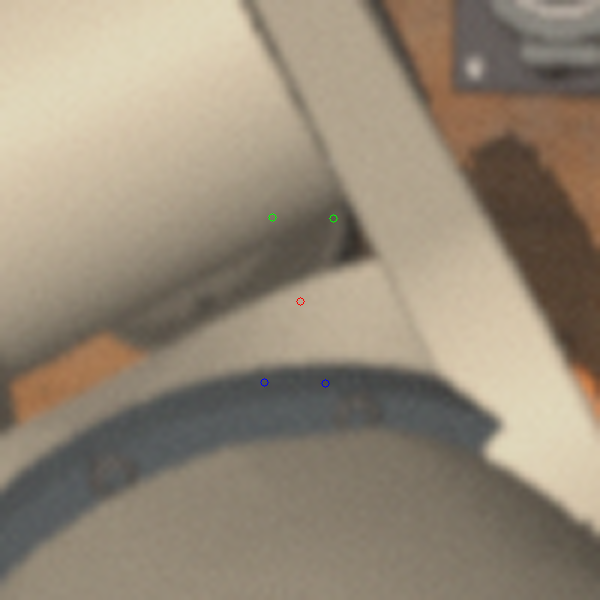

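Vision puts the fingertips well above the reported TCP. A harmless test decides it: go to the nominal grip height, close, and see where the fingers stop.

Call:
servo_tool(rows=[[50,[0,0,6],[0,0,0]],[40,[0,0,0],[0,0,0]],[30,[0,0,0],[0,0,0]],[20,[0,0,0],[0,0,0]],[20,[0,0,0],[0,0,0]],[20,[0,0,0],[0,0,0]]], force=20)

```text
clock: 6.1
eef_pos: [471.5, 271.8, 7.2]
tcp_rot: [3.141, -0.0, 1.569]
contact_force: [0.7, -0.0, -0.1]
opening: 0.237
```

The fingers closed to 20 mm without touching the cell (27.5 mm). The picture is right, so the reported TCP is not where the fingertips are. Measuring the real tip offset.

```bash
python3 - <<'E'
from h import *
a=grab_frame("scene"); t=grab_frame("top"); s=sense(); p=s["eef_pos"]; print(p,s["contact_force"],s["opening"]*85.4)
c=p+np.array([0,0,35]); cv2.imwrite("pics/s5.png",a); cv2.imwrite("pics/t5.png",t); print(proj("scene",c).astype(int)-35)
im=draw("scene",a,p+np.array([0,0,40]),35,10,half=10,h=0,c0=c); cv2.imwrite("pics/g5.png",im)
E
```

```text
[471.44268437 271.75003731   7.20893213] [ 0.72268416 -0.61929487 -0.07078785] 19.927405353152764
[240 256]
```

View pics/g5.png

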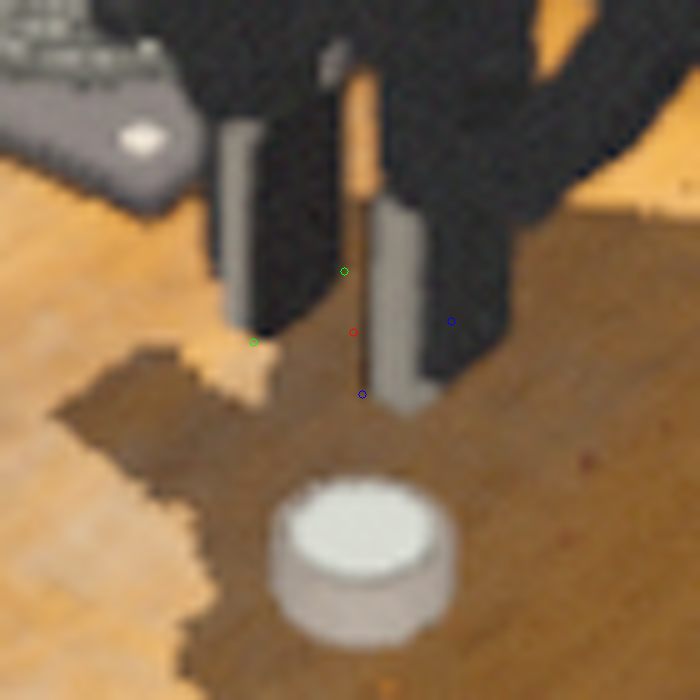

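With a +40 mm shift the predicted corners fall right on the fingertips (crop 253,342 and 372,400). So the real tips are 40 mm above the reported z, and xy is right. I'll use tip z = eef z + 40.

Call:
servo_tool(rows=[[50,[0,0,0],[0,0,0]],[50,[0,0,0],[0,0,0]],[50,[0,0,10],[0,0,0]],[50,[0,0,10],[0,0,0]],[50,[0,0,10],[0,0,0]],[50,[0,0,6],[0,0,0]],[50,[0,0,0],[0,0,0]]])

```text
clock: 7.08
eef_pos: [471.0, 271.5, -29.5]
tcp_rot: [-3.141, 0.001, 1.569]
contact_force: [-0.2, -0.1, -1.2]
opening: 0.587
```

Call:
servo_tool(rows=[[50,[0,0,2],[0,0,0]],[50,[0,0,2],[0,0,0]],[50,[0,0,0],[0,0,0]]])

```text
clock: 7.45
eef_pos: [471.4, 271.8, -32.8]
tcp_rot: [3.142, -0.0, 1.569]
contact_force: [-0.7, -0.2, 0.3]
opening: 0.587
```

Call:
servo_tool(rows=[[30,[0,0,0],[0,0,0]],[20,[0,0,0],[0,0,0]],[20,[0,0,0],[0,0,0]],[20,[0,0,0],[0,0,0]]])

```text
clock: 7.95
eef_pos: [471.5, 271.8, -32.6]
tcp_rot: [3.141, -0.0, 1.569]
contact_force: [-1.1, 0.1, 6.1]
opening: 0.293
```

Call:
servo_tool(rows=[[20,[0,0,0],[0,0,0]],[20,[0,0,0],[0,0,0]]])

```text
clock: 8.2
eef_pos: [471.5, 271.8, -32.6]
tcp_rot: [3.141, -0.0, 1.569]
contact_force: [-1.3, -0.2, 5.9]
opening: 0.299
```

```bash
python3 - <<'E'
from h import *
a=grab_frame("scene"); s=sense(); p=s["eef_pos"]; print(p,s["contact_force"],s["opening"]*85.4)
cv2.imwrite("pics/g6.png",draw("scene",a,p+np.array([0,0,40]),35,10,half=13.75,h=0))
E
```

```text
[471.49138605 271.80116575 -32.59572787] [-2.27429993 -0.18884597  6.24629185] 25.422903537919776
```

View pics/g6.png

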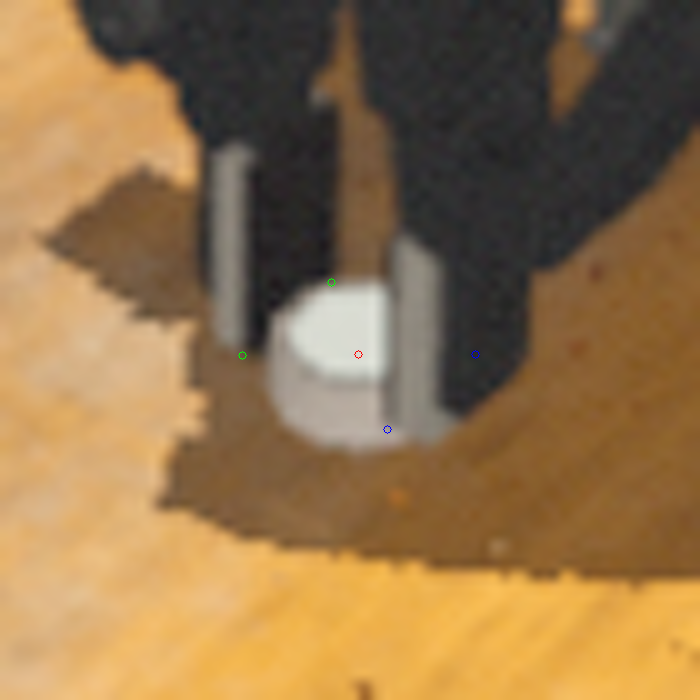

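The cell is between the fingers, cell centre at crop (335,345). I'll regrip at 90° to centre it on the tool axis.

Call:
servo_tool(rows=[[46,[0,0,0],[0,0,0]],[46,[0,0,-1],[0,0,0]],[46,[0,0,0],[0,0,-10]],[46,[0,0,0],[0,0,-10]],[46,[0,0,0],[0,0,-10]],[46,[0,0,0],[0,0,-10]],[46,[0,0,0],[0,0,-10]],[46,[0,0,0],[0,0,-10]]])

```text
clock: 9.25
eef_pos: [471.4, 271.8, -31.9]
tcp_rot: [-3.142, -0.0, 2.622]
contact_force: [-0.1, 0.3, 0.2]
opening: 0.542
```

Call:
servo_tool(rows=[[46,[0,0,0],[0,0,-10]],[46,[0,0,0],[0,0,-10]],[46,[0,0,0],[0,0,-10]],[30,[0,0,0],[0,0,0]],[20,[0,0,0],[0,0,0]],[20,[0,0,0],[0,0,0]],[20,[0,0,0],[0,0,0]],[20,[0,0,0],[0,0,0]]], force=25)

```text
clock: 10.25
eef_pos: [471.4, 271.8, -31.7]
tcp_rot: [3.142, 0.0, 3.139]
contact_force: [-1.2, -0.6, 4.2]
opening: 0.292
```

Call:
servo_tool(rows=[[20,[0,0,-20],[0,0,0]],[20,[0,0,-25],[0,0,0]],[20,[0,0,-25],[0,0,0]],[20,[-25,-18,-10],[0,0,0]],[20,[-34,-25,0],[0,0,0]],[20,[-34,-25,0],[0,0,0]],[20,[-34,-23.6,0],[0,0,0]],[20,[0,0,0],[0,0,0]]])

```text
clock: 11.25
eef_pos: [600.5, 178.4, 48.0]
tcp_rot: [3.141, 0.001, 3.137]
contact_force: [-0.1, 0.8, -0.0]
opening: 0.292
```

Call:
servo_tool(rows=[[20,[0,0,8],[0,0,0]],[20,[0,0,0],[0,0,0]],[20,[0,0,0],[0,0,0]]])

```text
clock: 11.62
eef_pos: [597.4, 180.5, 40.0]
tcp_rot: [-3.141, -0.001, 3.14]
contact_force: [0.3, 0.1, -0.2]
opening: 0.291
```

```bash
python3 - <<'E'
from h import *
a=grab_frame("scene"); t=grab_frame("top"); s=sense(); p=s["eef_pos"]; print(p,s["tcp_rot"],s["contact_force"],s["opening"]*85.4)
cv2.imwrite("pics/t7.png",t)
c=np.array([597,180,64.]); o=proj("scene",c).astype(int)-30
im=cv2.resize(a[o[1]:o[1]+60,o[0]:o[0]+60],None,fx=10,fy=10,interpolation=3)
for z,r,cx,col in [(64,19.5,(597.6,181.2),(0,0,255)),(p[2]+31.7,13.75,(p[0]-1,p[1]),(0,255,0)),(p[2]+43.7,13.75,(p[0]-1,p[1]),(255,0,0))]:
    q=np.array([(proj("scene",[cx[0]+r*np.cos(u),cx[1]+r*np.sin(u),z])-o+.5)*10 for u in np.linspace(0,6.28,50)]).astype(np.int32); cv2.polylines(im,[q],True,col,1)
cv2.imwrite("pics/g7.png",im)
E
```

```text
[597.87897541 180.39657625  40.3002336 ] [3.14156732e+00 5.07756128e-06 3.14025958e+00] [ 0.24254143 -0.30479062 -1.35858681] 24.673911839664367
```

View pics/g7.png

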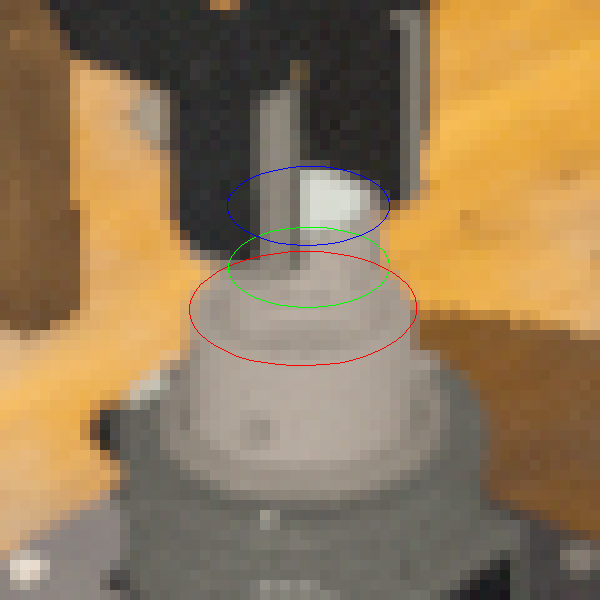

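Spigot (crop x 190–412, top centre about 301,308) and cell (right edge 380) line up to within about half a millimetre across the view. I'll lower it in small steps and watch the force.

Call:
servo_tool(rows=[[20,[0,0,3],[0,0,0]],[20,[0,0,3],[0,0,0]],[20,[0,0,2],[0,0,0]],[20,[0,0,2],[0,0,0]],[20,[0,0,0],[0,0,0]],[20,[0,0,0],[0,0,0]]])

```text
clock: 12.48
eef_pos: [598.3, 179.9, 30.2]
tcp_rot: [3.142, 0.0, 3.139]
contact_force: [0.1, -0.3, -0.7]
opening: 0.294
```

Call:
servo_tool(rows=[[20,[0,0,1.5],[0,0,0]],[20,[0,0,1.5],[0,0,0]],[20,[0,0,0],[0,0,0]],[20,[0,0,0],[0,0,0]]])

```text
clock: 12.98
eef_pos: [598.2, 179.9, 27.2]
tcp_rot: [3.142, -0.0, 3.139]
contact_force: [-0.6, -0.7, -0.3]
opening: 0.293
```

Call:
servo_tool(rows=[[40,[0,0,0],[0,0,0]],[40,[0,0,0],[0,0,0]],[40,[0,0,-12],[0,0,0]],[0,[0,0,-12],[0,0,0]],[0,[0,0,0],[0,0,0]],[0,[0,0,0],[0,0,0]],[0,[0,0,0],[0,0,0]],[0,[0,0,0],[0,0,0]]])

```text
clock: 13.98
eef_pos: [598.0, 179.8, 50.8]
tcp_rot: [-3.141, -0.001, 3.139]
contact_force: [0.3, -0.2, 0.6]
opening: 0.003
```

Call:
servo_tool(rows=[[0,[0,0,8],[0,0,0]],[0,[0,0,8],[0,0,0]],[0,[0,0,4],[0,0,0]],[0,[0,0,0],[0,0,0]]])

```text
clock: 14.48
eef_pos: [597.8, 179.8, 30.6]
tcp_rot: [-3.141, -0.001, 3.139]
contact_force: [0.3, 0.0, 0.1]
opening: -0.001
```

Call:
servo_tool(rows=[[0,[0,0,2],[0,0,0]],[0,[0,0,1.5],[0,0,0]],[0,[0,0,1],[0,0,0]],[0,[0,0,0],[0,0,0]]])

```text
clock: 14.98
eef_pos: [598.2, 179.9, 26.7]
tcp_rot: [-3.142, -0.0, 3.139]
contact_force: [-0.8, -0.0, -0.4]
opening: 0.001
```

Call:
servo_tool(rows=[[0,[0,0,1],[0,0,0]],[0,[0,0,1],[0,0,0]],[0,[0,0,0],[0,0,0]]])

```text
clock: 15.35
eef_pos: [598.4, 179.9, 25.9]
tcp_rot: [3.141, 0.0, 3.139]
contact_force: [-4.2, -1.1, 12.0]
opening: 0.001
```

Call:
servo_tool(rows=[[0,[0,0,1],[0,0,0]],[0,[0,0,0],[0,0,0]],[0,[0,0,0],[0,0,0]]])

```text
clock: 15.72
eef_pos: [598.5, 180.0, 25.9]
tcp_rot: [3.141, 0.001, 3.139]
contact_force: [-7.2, -1.5, 21.3]
opening: 0.002
```

```bash
python3 - <<'E'
from h import *
a=grab_frame("scene"); s=sense(); p=s["eef_pos"]; print(p,s["contact_force"])
o=proj("scene",[597,180,64]).astype(int)-30
cv2.imwrite("pics/g8.png",cv2.resize(a[o[1]:o[1]+60,o[0]:o[0]+60],None,fx=10,fy=10,interpolation=2))
E
```

```text
[598.50984357 179.9822065   25.90008001] [-7.09845848 -1.17469633 22.15776387]
```

Call:
servo_tool(rows=[[0,[0,0,-15],[0,0,0]],[40,[0,0,-25],[0,0,0]],[70,[37,-25,-10],[0,0,0]],[70,[37,-25,0],[0,0,0]],[70,[37,-25,0],[0,0,0]],[70,[37,-25,0],[0,0,0]],[70,[0,0,0],[0,0,0]],[70,[0,0,0],[0,0,0]]])

```text
clock: 16.77
eef_pos: [451.3, 80.5, 74.4]
tcp_rot: [3.141, 0.002, 3.139]
contact_force: [-0.2, 0.8, -0.7]
opening: 0.823
```

```bash
python3 - <<'E'
from h import *
a=grab_frame("scene"); t=grab_frame("top"); s=sense(); p=s["eef_pos"]; print(p,s["contact_force"],s["opening"]*85.4)
cv2.imwrite("pics/s9.png",a)
o=proj("scene",[597,180,64]).astype(int)-25; ot=proj("top",[597,180,64]).astype(int)-15
f=lambda i,o,n,k:cv2.resize(i[o[1]:o[1]+n,o[0]:o[0]+n],(400,400),interpolation=cv2.INTER_CUBIC)
oc=proj("scene",[449,80,14]).astype(int)-40
ref=cv2.imread("pics/scene0.png")
cv2.imwrite("pics/g9.png",np.vstack([np.hstack([f(a,o,50,8),f(t,ot,30,8)]),np.hstack([f(a,oc,80,5),f(ref,oc,80,5)])])[:, :])
E
python3 -c "
import cv2;i=cv2.imread('pics/g9.png');cv2.imwrite('pics/g9.png',cv2.resize(i,(600,600)))"
```

```text
[451.51905745  80.7276063   74.08006992] [-0.41988245  0.01554723 -0.83616609] 69.67116499173457
```

View pics/g9.png

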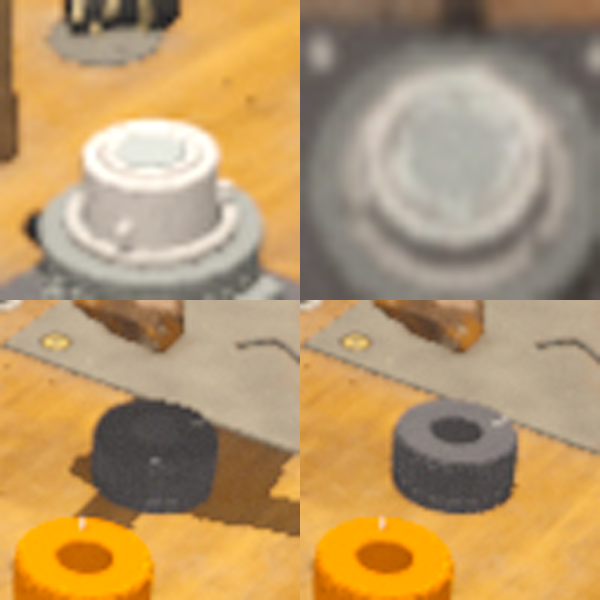

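The cell sits flush (glass at crop 150,150, rim level with the spigot top), and the collar is undisturbed under the open gripper. Now the collar grip, done twice at 90° to centre it.

Call:
servo_tool(rows=[[70,[1,-0.5,25],[0,0,0]],[70,[0,0,25],[0,0,0]],[70,[0,0,25],[0,0,0]],[70,[0,0,15],[0,0,0]],[70,[0,0,10],[0,0,0]],[70,[0,0,0],[0,0,0]]])

```text
clock: 17.62
eef_pos: [448.9, 79.8, -26.7]
tcp_rot: [-3.141, -0.001, 3.14]
contact_force: [0.1, 0.3, 0.7]
opening: 0.82
```

Call:
servo_tool(rows=[[56,[0,0,0],[0,0,0]],[50,[0,0,0],[0,0,0]],[50,[0,0,0],[0,0,0]],[50,[0,0,0],[0,0,0]]], force=20)

```text
clock: 18.12
eef_pos: [449.5, 79.7, -25.6]
tcp_rot: [3.141, 0.001, 3.139]
contact_force: [-0.8, -0.9, 7.1]
opening: 0.655
```

Call:
servo_tool(rows=[[70,[0,0,0],[0,0,0]],[70,[0,0,0],[0,0,0]],[70,[0,0,0],[0,0,10]],[70,[0,0,0],[0,0,10]],[70,[0,0,0],[0,0,10]],[70,[0,0,0],[0,0,10]],[70,[0,0,0],[0,0,10]],[70,[0,0,0],[0,0,10]]])

```text
clock: 19.12
eef_pos: [449.0, 79.7, -26.4]
tcp_rot: [3.142, 0.0, 2.086]
contact_force: [0.1, -0.8, 0.2]
opening: 0.819
```

Call:
servo_tool(rows=[[70,[0,0,0],[0,0,10]],[70,[0,0,0],[0,0,10]],[70,[0,0,0],[0,0,10]],[56,[0,0,0],[0,0,0]],[40,[0,0,0],[0,0,0]],[40,[0,0,0],[0,0,0]],[40,[0,0,0],[0,0,0]],[40,[0,0,0],[0,0,0]]], force=50)

```text
clock: 20.12
eef_pos: [449.0, 79.7, -25.8]
tcp_rot: [-3.142, -0.0, 1.573]
contact_force: [-2.7, -0.5, 10.5]
opening: 0.65
```

Call:
servo_tool(rows=[[40,[0,0,-20],[0,0,0]],[40,[0,0,-25],[0,0,0]],[40,[0,0,-25],[0,0,0]],[40,[20,30,-10],[0,0,4]],[40,[25,37,0],[0,0,4]],[40,[25,37,0],[0,0,0]],[40,[25,37,0],[0,0,0]],[40,[0,0,0],[0,0,0]]])

```text
clock: 21.12
eef_pos: [600.8, 162.3, 53.5]
tcp_rot: [3.139, -0.001, 1.434]
contact_force: [-0.3, -0.4, -1.5]
opening: 0.645
```

```bash
python3 - <<'E'
from h import *
s=sense(); p=s["eef_pos"]; y=s["tcp_rot"][2]; print(p,y,s["contact_force"],s["opening"]*85.4)
d=np.array([598.3-p[0],180-p[1]]); print("tool x,y shift",d@[np.cos(y),np.sin(y)],d@[np.sin(y),-np.cos(y)])
E
```

```text
[600.82777467 162.33393212  53.47102495] 1.4341148851024172 [-0.34173367 -0.36803624 -1.51191629] 55.10413324740882
tool x,y shift 17.156882371739467 -4.911312082576863
```

Call:
servo_tool(rows=[[40,[17.2,-4.9,0],[0,0,0]],[40,[0,0,5],[0,0,0]],[40,[0,0,5],[0,0,0]],[40,[0,0,0],[0,0,0]],[40,[0,0,0],[0,0,0]]])

```text
clock: 21.75
eef_pos: [595.6, 178.4, 43.7]
tcp_rot: [-3.142, 0.0, 1.429]
contact_force: [0.0, -0.5, -0.6]
opening: 0.645
```

```bash
python3 - <<'E'
from h import *
a=grab_frame("scene"); s=sense(); p=s["eef_pos"]; y=s["tcp_rot"][2]; print(p,y,s["contact_force"],s["opening"]*85.4)
d=np.array([598.3-p[0],180-p[1]]); print("tool x,y shift",d@[np.cos(y),np.sin(y)],d@[np.sin(y),-np.cos(y)])
cv2.imwrite("pics/s10.png",a)
# row-wise horizontal extents: collar dark vs spigot bright
g=cv2.cvtColor(a,cv2.COLOR_BGR2GRAY)
zc=p[2]+25.8
for z,r,c in [(58,19.5,(597.6,181.2)),(zc+3,28.5,(p[0]-1,p[1]))]:
    k=proj("scene",[*c,z]); dr=proj("scene",[c[0]-.8*r,c[1]-.6*r,z]); print(z,k.round(1),dr.round(1)); v=int(k[1]); u=int(k[0]); print(g[v,u-30:u+31].tolist())
E
```

```text
[595.7323703  178.44472574  43.81152888] 1.4288740231188877 [ 0.4960532  -0.92161729 -0.74140021] 55.14554546112717
tool x,y shift 1.9028192682668952 2.321826680028677
58 [248.9 231.3] [260.2 231.4]
[182, 172, 164, 130, 144, 163, 174, 179, 182, 185, 186, 188, 192, 192, 193, 192, 189, 188, 182, 160, 127, 98, 77, 75, 74, 74, 74, 75, 73, 76, 74, 71, 73, 70, 74, 72, 74, 73, 76, 69, 72, 72, 72, 75, 82, 84, 92, 92, 97, 97, 96, 95, 93, 98, 98, 98, 98, 99, 97, 94, 95]
72.61152888291157 [251.1 223.8] [267.8 224.1]
[100, 96, 93, 95, 91, 92, 159, 182, 183, 183, 180, 173, 158, 112, 75, 74, 72, 74, 70, 70, 70, 70, 73, 70, 70, 74, 70, 71, 72, 70, 72, 72, 70, 69, 73, 69, 80, 119, 137, 136, 132, 123, 106, 114, 111, 114, 159, 178, 178, 179, 181, 181, 185, 188, 185, 187, 185, 166, 171, 179, 173]
```

Call:
servo_tool(rows=[[40,[1.9,2.3,0],[0,0,0]],[40,[0,0,3],[0,0,0]],[40,[0,0,3],[0,0,0]],[40,[0,0,3],[0,0,0]],[40,[0,0,0],[0,0,0]],[40,[0,0,0],[0,0,0]]])

```text
clock: 22.55
eef_pos: [598.2, 180.2, 34.7]
tcp_rot: [-3.142, 0.0, 1.429]
contact_force: [-0.3, 0.0, -0.8]
opening: 0.641
```

Call:
servo_tool(rows=[[40,[0,0,3],[0,0,0]],[40,[0,0,3],[0,0,0]],[40,[0,0,1.5],[0,0,0]],[40,[0,0,0],[0,0,0]],[40,[0,0,0],[0,0,0]]])

```text
clock: 23.18
eef_pos: [598.3, 180.3, 27.2]
tcp_rot: [3.141, -0.0, 1.429]
contact_force: [0.1, 0.3, -0.8]
opening: 0.643
```

Call:
servo_tool(rows=[[40,[0,0,1],[0,0,0]],[40,[0,0,1],[0,0,0]],[40,[0,0,0],[0,0,0]],[40,[0,0,0],[0,0,0]]])

```text
clock: 23.68
eef_pos: [598.2, 180.2, 25.2]
tcp_rot: [-3.142, 0.0, 1.429]
contact_force: [0.4, -0.9, -2.3]
opening: 0.642
```

Call:
servo_tool(rows=[[40,[0,0,1],[0,0,0]],[40,[0,0,1],[0,0,0]],[40,[0,0,0],[0,0,0]],[40,[0,0,0],[0,0,0]]])

```text
clock: 24.18
eef_pos: [598.2, 180.2, 23.2]
tcp_rot: [-3.142, 0.0, 1.429]
contact_force: [-0.5, 0.5, -2.8]
opening: 0.646
```

Call:
servo_tool(rows=[[40,[0,0,1],[0,0,0]],[40,[0,0,1],[0,0,0]],[40,[0,0,1],[0,0,0]],[40,[0,0,0],[0,0,0]],[40,[0,0,0],[0,0,0]]])

```text
clock: 24.8
eef_pos: [598.2, 180.3, 20.2]
tcp_rot: [-3.142, -0.0, 1.429]
contact_force: [1.0, -0.8, -1.3]
opening: 0.641
```

Call:
servo_tool(rows=[[40,[0,0,1],[0,0,0]],[40,[0,0,1],[0,0,0]],[40,[0,0,0],[0,0,0]],[40,[0,0,0],[0,0,0]]])

```text
clock: 25.3
eef_pos: [598.2, 180.2, 18.3]
tcp_rot: [3.141, -0.0, 1.429]
contact_force: [-1.9, -0.4, 1.8]
opening: 0.646
```

Call:
servo_tool(rows=[[40,[0,0,1],[0,0,0]],[40,[0,0,1],[0,0,0]],[40,[0,0,0],[0,0,0]],[40,[0,0,0],[0,0,0]]])

```text
clock: 25.8
eef_pos: [598.2, 180.2, 16.3]
tcp_rot: [3.142, -0.0, 1.429]
contact_force: [-1.3, -0.5, 4.6]
opening: 0.644
```

The collar went straight over the pins and is now on the spring. Pressing home.

Call:
servo_tool(rows=[[40,[0,0,1],[0,0,0]],[40,[0,0,1],[0,0,0]],[40,[0,0,0],[0,0,0]],[40,[0,0,0],[0,0,0]]], force=60)

```text
clock: 26.3
eef_pos: [598.3, 180.2, 14.4]
tcp_rot: [3.141, -0.0, 1.429]
contact_force: [-2.4, -0.5, 6.8]
opening: 0.639
```

Call:
servo_tool(rows=[[40,[0,0,0.7],[0,0,0]],[40,[0,0,0.7],[0,0,0]],[40,[0,0,0],[0,0,0]],[40,[0,0,0],[0,0,0]]])

```text
clock: 26.8
eef_pos: [598.3, 180.2, 14.3]
tcp_rot: [3.141, -0.0, 1.429]
contact_force: [-7.0, -2.8, 18.8]
opening: 0.642
```

Call:
servo_tool(rows=[[40,[0,0,0],[0,0,0]],[40,[0,0,0],[0,0,0]],[40,[0,0,0],[0,0,0]],[40,[0,0,0],[0,0,0]]])

```text
clock: 27.3
eef_pos: [598.3, 180.3, 14.3]
tcp_rot: [3.141, -0.0, 1.429]
contact_force: [-7.5, -2.8, 19.4]
opening: 0.643
```

```bash
python3 - <<'E'
from h import *
a=grab_frame("scene"); s=sense(); print(s["eef_pos"],s["contact_force"],s["opening"]*85.4,abs(s["qvel"]).max())
o=proj("scene",[597,180,50]).astype(int)-40; im=cv2.resize(a[o[1]:o[1]+80,o[0]:o[0]+80],None,fx=8,fy=8,interpolation=2)[:600]
for z,r,col in [(40,28.5,(0,255,0)),(68,28.5,(255,0,0))]:
    q=np.array([(proj("scene",[597.6+r*np.cos(u),181+r*np.sin(u),z])-o+.5)*8 for u in np.linspace(0,6.28,50)]).astype(np.int32); cv2.polylines(im,[q],True,col,1)
cv2.imwrite("pics/g12.png",im)
E
```

```text
[598.33012294 180.26100308  14.3103488 ] [-6.82567206 -1.9282415  20.13368468] 54.97167749821606 0.0016478451529399983
```

View pics/g12.png

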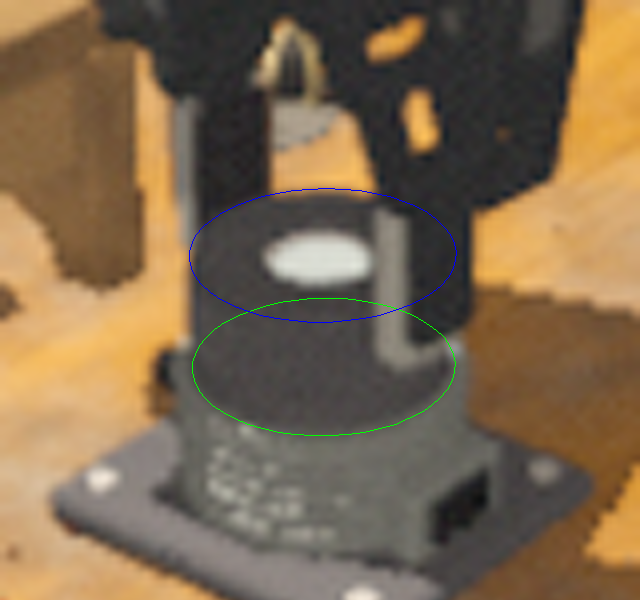

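The collar stands on the shoulder: its lower edge follows the green z = 40 ellipse and its top the z = 68 one. The glass shows through the mouth at crop (320,258), and everything is at rest. Handing in.

```bash
python3 -c "
from rig import *
print(sign_off())"
```

```text
the job is handed in; nothing more can be done
None
```

The filter cell is pressed flush in the recess, and the collar is over the pins, pushed home against its spring and still held. I handed the job in at about 27.4 s; no verdict is reported.

- **Filter cell:** I gripped it twice at 90° to centre it, lowered it in without contact force, then pressed it to a solid stop at about 20 N. The picture afterwards shows it flush.
- **Collar:** I gripped it the same way and turned it about -8° to the pin angle seen in the first pictures. It went over the pins without needing a search. The sprung ring took up from about 18.3 mm reported height, with a solid stop at 14.3 mm, the 4 mm travel expected.
- **Last checks:** the push is about 20 N, the fingers hold at 55 mm opening, and the arm is at rest. In the last picture the collar's edges match the outlines drawn for the home position, and the glass shows through its mouth.
- **What disagreed:** the reported TCP lay about 40 mm beyond the real fingertips. The pictures showed it and a test close confirmed it, so I corrected every height for it. A sideways force of about 7 N goes with the downward push and was left as it is.
- **Bystanders:** the arm kept away from them, but I did not measure them again at the end.

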